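Angle the bamboo panel past the post into its bay

ROBOT

A 7-joint arm with a two-finger parallel gripper is mounted at the origin on the work surface. World frame = base frame: x ahead of the robot, y to its left, z up, the work surface at z = 0. Lengths are in mm, angles in rad, forces in N, time in s.
With the tool pointing down it reaches from about 400 to 875 mm from the base axis. Payload 6.5 kg.
Tool frame: the origin (TCP) lies at the very end of the fingers, on their centre line; the grasp point (between the pads) lies 19 mm behind it; y points along the fingers, z is the direction in which the jaws open and shut, and the axes are right-handed (so a half turn about y gives the same grasp; the last joint's range is limited). The gripper opens to 88 mm and grips with 3 to 60 N. Pads are 18 mm wide; open, the fingers measure 123 mm over their backs; the gripper's body (75 mm by 187 mm) begins 45 mm behind the grasp point.
Start: joints at [1.048, 0.536, -0.004, 1.538, 0.003, 1.067, -0.071], TCP at [286.696, -583.349, 238.716] pointing down, gripper open.
Joint ranges: [-2.7, 2.7], [-0.37, 2.16], [-1.27, 1.26], [0.24, 2.4], [-1.31, 4.45], [0.19, 1.91], [-2.76, 2.76]. Speed limits (rad/s): [2.39, 2.39, 3.14, 3.14, 3.14, 3.14, 3.14].

INTERFACE

Orientations are given as a unit quaternion [w, x, y, z].
In Python, from station import telemetry, cams, order gives the robot as it stands. The module is installed in compiled form; this text tells all that it offers.
- The arm moves only by the shell command python3 -m crank 'ROWS' [FORCE]. ROWS is a JSON object of lists of equal length, an entry for each row: "dr": the turn, a rotation vector about the world's x, y, z in degrees, a list of three; "translation": the shift along the world's x, y, z in cm, a list of three; "hand": the opening, from 0 (shut) to 1 (fully open). In form: {"dr": [[ax, ay, az], ...], "translation": [[dx, dy, dz], ...], "hand": [hand, ...]}. A call has exactly 5 rows; each row is the pose to reach, as a shift and turn from the pose commanded when the call began; what a row does not reach only later rows make up. A row lasts 1/12 s, in which the tool goes at most 41.7 mm and 7.16 degrees, less where a joint would pass 70% of its speed; a pose out of reach is approached as far as the arm can. A call with a gripper value outside its range is refused whole. The fingers move at their own pace and stop on an object; FORCE is the grip in N (left out, the last holds). Time passes only in rows, so rows that repeat a pose let the fingers close, or fill a call up. It gives the time, the measured TCP pose, the force and the opening at its end, in the units of the state.
- telemetry.observe(): the state, without advancing time (a new reading comes with each control period).
- cams.get_image(name): name is "scene" or "top"; returns a dict with "color" (420x560x3 uint8, red, green, blue), "camera_matrix" (3x3 intrinsics, pixels), "k1" (the pictures are not rectified: a ray, as slopes to the right and down, at radius r is drawn at 1 + k1 r^2 times it, then the intrinsics apply), "rvec" (rotation vector, rad) and "tvec" (3), from world to camera coordinates, as OpenCV has them. Camera axes: x right, y down, z forward; pixel columns grow to the right and rows downward; lengths in mm; the calibration is good to about 2 mm. A picture is of the moment at which its call begins. There is no depth.
- order.sign_off(): hands the job in, once; it reports no verdict.
The state is a dict: "t": time; "qpos": joint angles; "qvel": joint speeds; "tau": joint torques, N m; "tcp_pos": TCP position; "ee_rot": TCP orientation; "ft_force": force on the tool from outside, world axes, zero at the start; "moment": the same for the moment, N m; "grip_width": opening from 0.0 (shut) to 1.0 (fully open).
Only numpy, scipy, OpenCV 4.12 (cv2) and the standard library are available. Lean on these libraries where they do the work, as an engineer would, in place of code of your own. Each camera call takes 0.05 s, during which the arm holds its last target.

TASK

Push the long bamboo panel along the table into the wooden bay: angle its blue end in behind the red-topped post first, then push the yellow end in, until the whole panel lies along the bay's back wall, touching it or nearly so. Only push it with the fingertips or the outside of the fingers: do not lift, tip or carry it, and leave everything else on the table where it is.

Things in the scene. Friction and masses are not known exactly. Their poses are not given: they have to be found in the camera images.
- panel: Bamboo panel: two canes side by side, joined by a blue and a yellow cross slat, each 80 mm from the middle. 210 long, 40 wide, 20 high (24 over the slats), square ends, 0.15 kg; slides flat. Origin: centre of underside; x along its length to the blue end, z up. Starts in front of bay and post (robot side), roughly parallel to the back wall, blue end to the left (+y).
- blue_end (a point): Middle of the panel's blue-slat end face, on the underside (105 mm from the panel's origin).
- yellow_end (a point): Middle of the panel's yellow-slat end face, on the underside (105 mm from the panel's origin).
- bay: Brown wooden bay fixed to the table, open towards the robot: a back and two side walls 12 mm thick, 30 high, no floor but the table. Inside 270 long (y), 75 deep (x). Origin: on the table, middle of the back wall's inner face; x points away from the robot through the back wall, so the inside is x -75 (mouth) to 0, y -135 to +135.
- post: Fixed dark wood post with a red top, 24 mm across, 50 tall, 23 to 37 mm (its centre) in front of the bay's mouth and about 60 in from its left (+y) wall. From it to the bay's right wall is less than the panel's length: the panel goes in only at an angle, blue end first behind the post. Origin: centre of its foot.
- glue_jar: Bystander: white glue jar with a red lid, 52 mm across, 70 mm tall, standing to the left of the post. Leave it alone. Origin: centre of its underside.
- cane_offcut: Bystander: upright bamboo offcut (open tube), 42 mm across, 65 mm tall, standing to the right of the bay. Leave it alone. Origin: centre of its underside.
- salt_jar: Bystander: glass jar with a red lid, 72 mm across, 110 mm tall, off to one side of the bay. Leave it alone. Origin: centre of its underside.
- water_bottle: Bystander: clear bottle with a blue cap, 66 mm across, 200 mm tall, off to one side of the bay. Leave it alone. Origin: centre of its underside.
- mug: Bystander: white mug, 84 mm across, 90 mm tall, at the right of the table. Leave it alone. Origin: centre of its underside.
- green_plate: Bystander: shallow green plastic plate, 170 mm across, 16 mm high, at the left of the table. Leave it alone. Origin: centre of its underside.
- paste_brush: Bystander: paste brush lying flat at the left of the table; origin on the table under its middle. Leave it alone.
Mind the look-alikes: they are no part of the job. Several things look just like the panel: the one meant starts farthest from the robot's base.

How it is judged:
By the outcome, as a careful person would: the job done as asked, in the order asked, and still so for the second after the job is handed in, with the robot touching nothing.
It also fails if it takes over 61 s, if anything falls off the work surface, if the arm or the gripper's body presses on something with over 40 N, if the wrist force passes 120 N, or if a joint passes its speed limit or range.

## Working session

There is one attempt and no reset: what is moved stays moved. The work goes in short steps, Python scripts to look and compute and a shell command to move; the robot and the scene stay as the last step left them, time stands still between calls to the robot, and variables do not carry over. Pictures are saved under pics/ and viewed, and the job is handed in when it is done.

```bash
mkdir -p pics
cat > h.py <<'E'
import numpy as np,cv2
from station import telemetry,cams,order
def grab(n,f):
    d=cams.get_image(n); cv2.imwrite('pics/'+f+'.png',cv2.cvtColor(np.array(d['color']),cv2.COLOR_RGB2BGR)); 
    np.save('pics/'+f+'.npy',d,allow_pickle=True); return d
def load(f): return np.load('pics/'+f+'.npy',allow_pickle=True).item()
def ray(d,uv,z):
    K=np.array(d['camera_matrix'],float);k=float(np.ravel(d['k1'])[0])
    R=cv2.Rodrigues(np.array(d['rvec'],float))[0];t=np.array(d['tvec'],float).ravel()
    p=cv2.undistortPoints(np.array(uv,float).reshape(-1,1,2),K,np.array([k,0,0,0.]))[:,0]
    w=np.c_[p,np.ones(len(p))]@R; c=-R.T@t
    return c+w*((z-c[2])/w[:,2])[:,None]
def proj(d,P):
    K=np.array(d['camera_matrix'],float);k=float(np.ravel(d['k1'])[0])
    return cv2.projectPoints(np.array(P,float).reshape(-1,1,3),np.array(d['rvec'],float),np.array(d['tvec'],float),K,np.array([k,0,0,0.]))[0][:,0]
E
python3 - <<'E'
from h import *
for n in('scene','top'):
    d=grab(n,n+'0');print(d['camera_matrix'],d['k1'],d['rvec'],d['tvec'])
s=telemetry.observe();print(s)
E
```

```text
[[414.17545361   0.         281.01858224]
 [  0.         414.17545361 205.98223466]
 [  0.           0.           1.        ]] 0.021348922566479873 [ 1.94131623  1.21614547 -0.62349444] [-263.10240507 -238.74683476 1489.14908591]
[[404.64905973   0.         268.81743631]
 [  0.         404.64905973 210.8203464 ]
 [  0.           0.           1.        ]] -0.10656502021841278 [ 2.11220601 -2.13393545  0.19528335] [  5.6022063  547.15918058 978.54607264]
{'t': 0.1, 'qpos': array([ 1.04778345,  0.53706595, -0.0044435 ,  1.5387591 ,  0.00256845,
        1.06726714, -0.07118448]), 'qvel': array([-0.00057911, -0.00042066, -0.00060031, -0.00292478,  0.00105407,
       -0.00017888, -0.0022289 ]), 'tau': array([ 2.77990664e-03, -5.72079313e+01,  9.93628912e-01, -2.52228981e+01,
       -5.62988583e-02,  1.34746611e-02,  5.00283829e-05]), 'tcp_pos': array([ 286.47151296, -582.86825237,  237.9484038 ]), 'ee_rot': array([ 0.15998603, -0.16028053,  0.6892431 , -0.68822858]), 'ft_force': array([ 0.73916181, -0.03250533, -0.41017451]), 'moment': array([ 0.02138916, -0.00192499, -0.02684315]), 'grip_width': 1.0019395431802904}
```

```bash
ls .
```

```text
h.py
pics
```

View pics/scene0.png

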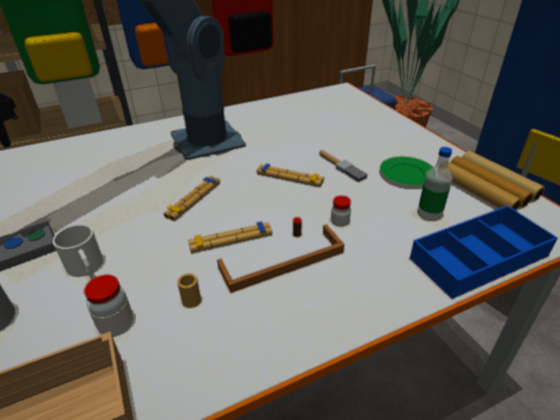

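View pics/top0.png

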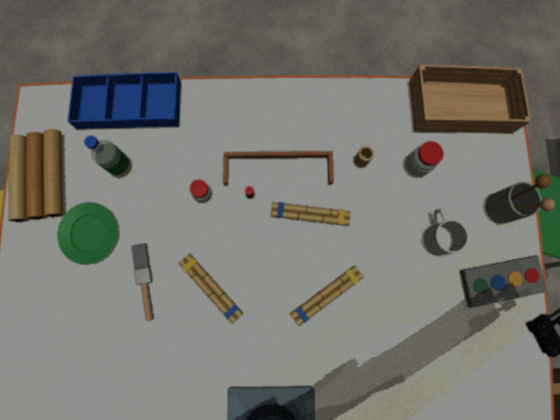

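The top view shows the target panel at about (311,214), with its blue slat at (279,210) and yellow at (344,217). The bay spans columns 223–333 with its back wall at row ~155, the post top is at (250,192), the glue jar at (200,190) and the offcut at (365,156). The two look-alike panels, at (210,288) and (327,295), are nearer the base.

Run:
```python
from h import *
d=load('top0'); im=np.array(d['color'])[130:240,180:400]
cv2.imwrite('pics/crop0.png',cv2.cvtColor(cv2.resize(im,None,fx=3.6,fy=3.6,interpolation=cv2.INTER_CUBIC),cv2.COLOR_RGB2BGR))
rgb=np.array(d['color']).astype(int);hsv=cv2.cvtColor(np.array(d['color']),cv2.COLOR_RGB2HSV)
m=(hsv[...,1]>70);m[:200]=0;m[232:]=0;m[:,:264]=0;m[:,360:]=0
n,l,st,c=cv2.connectedComponentsWithStats(m.astype(np.uint8))
i=1+np.argmax(st[1:,4]);ys,xs=np.where(l==i);r=cv2.minAreaRect(np.c_[xs,ys].astype(np.float32));b=cv2.boxPoints(r)
print(st[i],r);print(b,ray(d,b,20).round(1),ray(d,[r[0]],20))
red=((hsv[...,0]<8)|(hsv[...,0]>172))&(hsv[...,1]>150)&(rgb[...,0]>110)
n,l,st,c=cv2.connectedComponentsWithStats(red.astype(np.uint8))
for i in range(1,n):
    if st[i,4]>15: print('red',st[i],c[i],ray(d,[c[i]],50)[0].round(1),ray(d,[c[i]],70)[0].round(1))
```

```text
[ 271  202   80   23 1098] ((310.3719482421875, 213.15245056152344), (78.95854187011719, 15.460412979125977), 6.340191841125488)
[[270.2805  216.47562]
 [271.98782 201.10977]
 [350.4634  209.82928]
 [348.75607 225.19513]] [[ 537.9   -3.6   20. ]
 [ 578.9   -8.6   20. ]
 [ 553.4 -214.9   20. ]
 [ 512.6 -208.5   20. ]] [[ 545.63182026 -108.81414565   20.        ]]
red [421 142  22  22 383] [431.24543081 152.45430809] [ 701.3 -435.1   50. ] [ 694.5 -426.6   70. ]
red [191 180  16  16 206] [198.19902913 187.76699029] [609.9 181.9  50. ] [604.9 178.3  70. ]
red [246 187   7   7  41] [249.         190.24390244] [601.8  50.5  50. ] [596.9  49.4  70. ]
red [527 269  12  14 124] [532.06451613 275.20967742] [ 369.7 -683.3   50. ] [ 369.4 -669.8   70. ]
```

View pics/crop0.png

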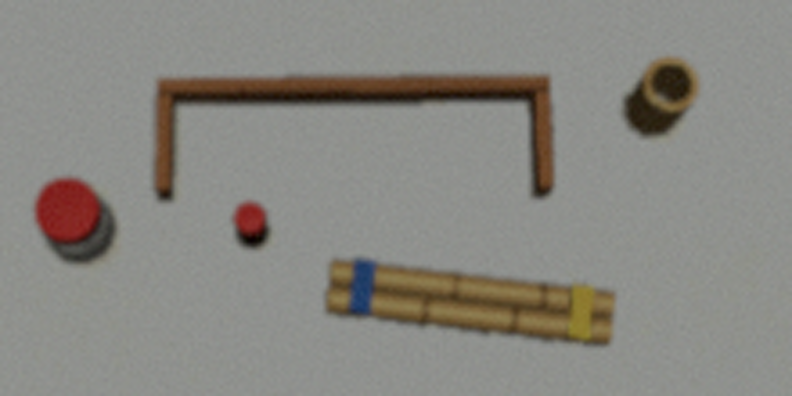

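Run:
```python
from h import *
d=load('top0')
P=np.array([[160,80],[549,77],[174,98],[536,94],[157,195],[172,195],[534,192],[551,192],[250,217]])/3.6+[180,130]-.4
print(ray(d,P,30).round(1)); print(ray(d,P[-1:],50))
b=load('scene0');im=np.array(b['color'])[160:310,170:400]
cv2.imwrite('pics/crop1.png',cv2.cvtColor(cv2.resize(im,None,fx=3.4,fy=3.4,interpolation=cv2.INTER_CUBIC),cv2.COLOR_RGB2BGR))
```

```text
[[ 713.3  118.4   30. ]
 [ 712.7 -171.4   30. ]
 [ 699.1  107.8   30. ]
 [ 699.5 -161.1   30. ]
 [ 624.9  119.5   30. ]
 [ 624.8  108.5   30. ]
 [ 624.3 -156.6   30. ]
 [ 624.2 -169.1   30. ]
 [ 607.6   51.4   30. ]]
[[602.73088979  50.33730401  50.        ]]
```

View pics/crop1.png

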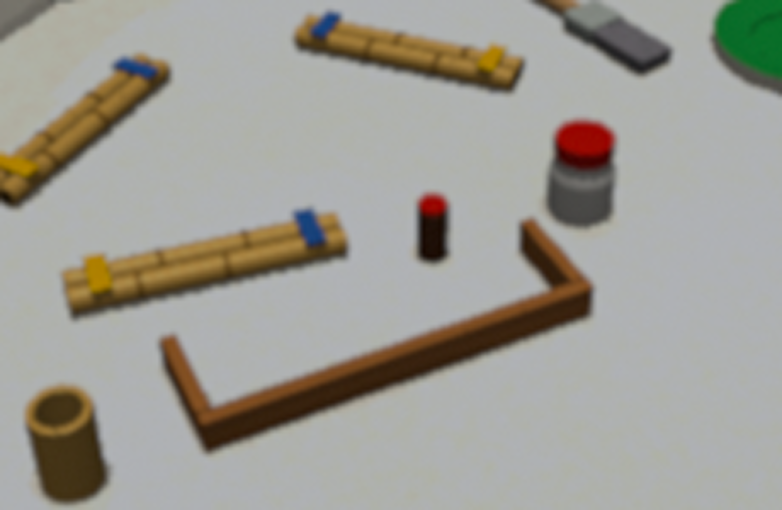

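Run:
```python
from h import *
from scipy.spatial.transform import Rotation as R
q=telemetry.observe()['ee_rot'];print(R.from_quat(q[[1,2,3,0]]).as_matrix().round(3))
d=load('top0');print(ray(d,[[364,152]],65),ray(d,[[365,158]],0))
```

```text
[[-0.897 -0.001  0.441]
 [-0.441  0.001 -0.897]
 [ 0.    -1.    -0.001]]
[[ 697.49894417 -248.96013655   65.        ]] [[ 702.27094794 -266.83492851    0.        ]]
```

```bash
python3 -m crank '{"dr":[[0,0,-7],[0,0,-14],[0,0,-21],[0,0,-28],[0,0,-35]],"translation":[[1.5,3.7,0],[3,7.4,0],[4.5,11.1,0],[6,14.8,0],[7.5,18.5,0]],"hand":[0,0,0,0,0]}' 20
python3 -m crank '{"dr":[[0,0,0],[0,0,0],[0,0,0],[0,0,0],[0,0,0]],"translation":[[1.5,3.7,0],[3,7.4,0],[4.5,11.1,-1],[6,14.8,-3],[7.5,18.5,-5]],"hand":[0,0,0,0,0]}'
```

```text
t: 0.52
tcp_pos: [361.7, -397.0, 238.4]
ee_rot: [-0.056, 0.056, 0.705, -0.705]
ft_force: [1.4, 0.2, 0.7]
grip_width: 0.647
t: 0.93
tcp_pos: [435.2, -217.3, 191.4]
ee_rot: [0.053, -0.054, -0.705, 0.705]
ft_force: [1.3, -1.1, 0.2]
grip_width: 0.27
```

```bash
python3 -m crank '{"dr":[[0,0,0],[0,0,0],[0,0,0],[0,0,0],[0,0,0]],"translation":[[1.5,3.7,0],[3,7.4,0],[4.5,11.1,0],[6,14.8,0],[7.5,18.6,-1]],"hand":[0,0,0,0,0]}'
python3 -m crank '{"dr":[[0,0,0],[0,0,0],[0,0,0],[0,0,0],[0,0,0]],"translation":[[0,0,-4],[0,0,-8],[0,0,-12],[0,0,-15],[0,0,-15]],"hand":[0,0,0,0,0]}'; python3 -c "
from h import *
grab('top','top1')"
```

```text
t: 1.35
tcp_pos: [510.7, -31.7, 182.7]
ee_rot: [-0.053, 0.055, 0.705, -0.705]
ft_force: [1.3, -1.1, 0.4]
grip_width: 0.005
t: 1.77
tcp_pos: [504.6, -33.1, 26.2]
ee_rot: [0.057, -0.05, -0.705, 0.705]
ft_force: [-0.1, 0.0, -0.4]
grip_width: 0.007
```

View pics/top1.png

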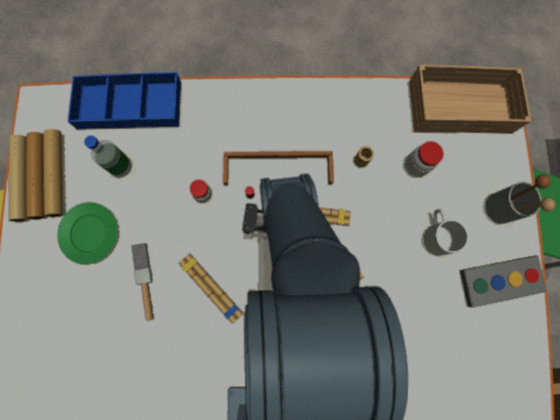

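The arm hides most of the panel in the top view (only the yellow tip is visible, at (345,216)), so the scene camera has to cover it here. Descending to push height.

```bash
python3 -m crank '{"dr":[[0,0,0],[0,0,0],[0,0,0],[0,0,0],[0,0,0]],"translation":[[0,0.2,-1],[0,0.4,-2.0],[0,0.4,-2.0],[0,0.4,-2.0],[0,0.4,-2.0]],"hand":[0,0,0,0,0]}'; python3 -c "
from h import *
grab('scene','scene1');print(telemetry.observe()['tcp_pos'])"
```

```text
t: 2.23
tcp_pos: [510.0, -29.4, 12.4]
ee_rot: [-0.053, 0.054, 0.705, -0.705]
ft_force: [-0.1, -0.5, -0.0]
grip_width: 0.004
[509.9979639  -29.44585636  12.38132828]
```

View pics/scene1.png

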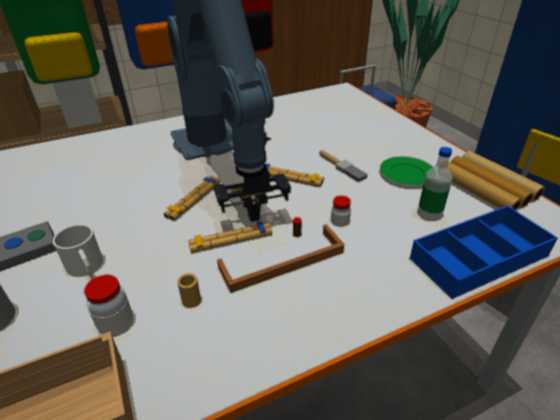

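```bash
python3 -m crank '{"dr":[[0,0,0],[0,0,0],[0,0,-2],[0,0,-5],[0,0,-8]],"translation":[[0.8,0,-0.4],[1.6,0,-0.4],[2.3,0,-0.4],[3.0,0,-0.4],[3.7,0,-0.4]],"hand":[0,0,0,0,0]}'
python3 -m crank '{"dr":[[0,0,-2],[0,0,-5],[0,0,-8],[0,0,-10],[0,0,-10]],"translation":[[0.6,0,0],[1.2,0,0],[1.8,0,0],[2.2,0,0],[2.2,0,0]],"hand":[0,0,0,0,0]}'
python3 -c "
from h import *
grab('scene','scene2');d=load('scene2');print(telemetry.observe()['tcp_pos'])
im=np.array(d['color'])[160:310,170:400]
cv2.imwrite('pics/crop2.png',cv2.cvtColor(cv2.resize(im,None,fx=3.4,fy=3.4,interpolation=cv2.INTER_CUBIC),cv2.COLOR_RGB2BGR))"
```

```text
t: 2.7
tcp_pos: [547.4, -29.3, 7.6]
ee_rot: [-0.104, 0.104, 0.7, -0.699]
ft_force: [-0.3, -0.3, 0.5]
grip_width: 0.002
t: 3.12
tcp_pos: [569.7, -29.2, 7.6]
ee_rot: [-0.163, 0.164, 0.688, -0.688]
ft_force: [0.6, -0.6, -0.4]
grip_width: 0.004
[568.97647798 -29.30099061   7.51629105]
```

View pics/crop2.png

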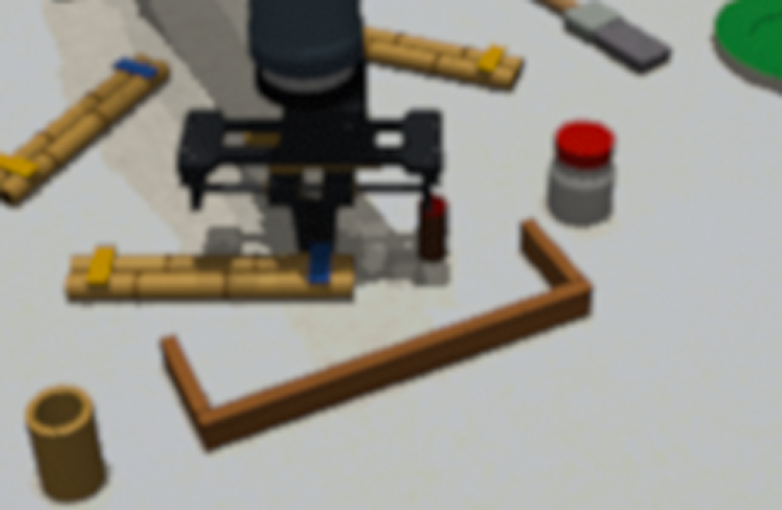

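Run:
```python
from h import *
d=load('scene2')
P=np.array([[352,300],[67,299],[70,258],[353,275],[316,263],[101,266]])/3.4+[170,160]-.35
print(ray(d,P[:2],3).round(0),ray(d,P[2:4],20).round(0),ray(d,P[4:],24).round(0))
```

```text
[[ 626.  -28.    3.]
 [ 533. -214.    3.]] [[ 510. -203.   20.]
 [ 620.  -24.   20.]] [[ 600.  -45.   24.]
 [ 533. -186.   24.]]
```

The panel is now at about 26°, with its blue slat at crop (316,263), i.e. world (600,-45). One small extra push, then I'll retreat and go to the yellow end.

```bash
python3 -m crank '{"dr":[[0,0,-1],[0,0,-2],[0,0,-2],[0,0,-2],[0,0,-2]],"translation":[[0.4,0,0],[0.8,0,0],[0.8,0,0],[0.0,0,0],[-2,0.5,2]],"hand":[0,0,0,0,0]}'
python3 -m crank '{"dr":[[0,0,7],[0,0,14],[0,0,21],[0,0,28],[0,0,35]],"translation":[[-2,-0.5,3],[-3,-2.5,6],[-4,-6,8],[-5.5,-9.5,8],[-7,-13,8]],"hand":[0,0,0,0,0]}'
python3 -m crank '{"dr":[[0,0,7],[0,0,14],[0,0,21],[0,0,28],[0,0,35]],"translation":[[0,-3,0],[0,-6,0],[0,-9,0],[0,-11,0],[0,-13,0]],"hand":[0,0,0,0,0]}'
python3 -c "
from h import *
grab('top','top3');print(telemetry.observe()['tcp_pos'])"
```

```text
t: 3.58
tcp_pos: [547.5, -25.3, 25.3]
ee_rot: [0.176, -0.175, -0.685, 0.685]
ft_force: [0.3, -0.2, 0.3]
grip_width: 0.009
t: 4.0
tcp_pos: [478.1, -155.6, 109.1]
ee_rot: [-0.043, 0.041, -0.705, 0.706]
ft_force: [0.9, -0.5, -1.4]
grip_width: 0.005
t: 4.42
tcp_pos: [477.1, -286.0, 107.4]
ee_rot: [-0.251, 0.251, -0.661, 0.661]
ft_force: [0.3, -0.1, -0.1]
grip_width: 0.006
[ 476.36789963 -290.84180484  107.40057769]
```

View pics/top3.png

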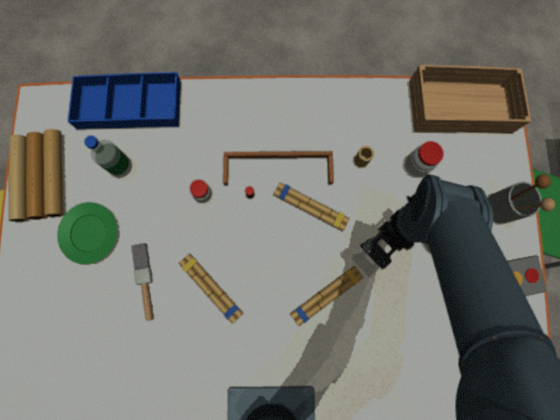

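The top view now shows the panel angled, with its blue slat near (283,190) and yellow near (341,220). The gripper hovers near (378,250), clear of everything.

```bash
cat >> h.py <<'E'
def panel(d,x0=175,x1=365,y0=150,y1=240):
    im=np.array(d['color']);hsv=cv2.cvtColor(im,cv2.COLOR_RGB2HSV);H,S,V=[hsv[...,i].astype(int) for i in range(3)]
    out=[]
    for m in ((H>100)&(H<130)&(S>120),(H>22)&(H<32)&(S>185)&(V>140)):
        q=np.zeros_like(m);q[y0:y1,x0:x1]=m[y0:y1,x0:x1]
        n,l,st,c=cv2.connectedComponentsWithStats(q.astype(np.uint8))
        if n<2: print('none');return
        i=1+np.argmax(st[1:,4]);print(st[i],c[i].round(1));out.append(ray(d,[c[i]],24)[0])
    b,y=out;c=(b+y)/2;u=(b-y)[:2];L=np.linalg.norm(u);u/=L
    print('blue',b.round(1),'yel',y.round(1),'c',c.round(1),'L',L.round(1),'a',np.degrees(np.arctan2(u[0],u[1])).round(1),'ends',(c[:2]+105*u).round(1),(c[:2]-105*u).round(1))
    post=np.array([602,50]);bl=c[:2]+105*u
    print('post clearance',np.dot(post-bl,[-u[1],u[0]])-32)
E
python3 -c "
from h import *
panel(load('top0'));panel(load('top3'))"
```

```text
[278 203   5  14  60] [280.1 209.6]
none
[280 185   9  14  61] [284.  191.7]
none
```

```bash
python3 -c "
from h import *
hsv=cv2.cvtColor(np.array(load('top0')['color']),cv2.COLOR_RGB2HSV);print(hsv[217,336:350]);print(hsv[212,300:305])"
```

```text
[[ 18 135 100]
 [ 21 148  98]
 [ 21 169 110]
 [ 24 171 133]
 [ 25 172 141]
 [ 24 169 142]
 [ 24 171 139]
 [ 24 168 135]
 [ 21 168 100]
 [ 20 147  85]
 [ 17 135  87]
 [ 18 141  85]
 [ 18 140  95]
 [ 17  97 100]]
[[ 19 144  85]
 [ 19 141  83]
 [ 19 132  83]
 [ 17 133  86]
 [ 18 135  85]]
```

```bash
sed -i 's/(H>22)&(H<32)&(S>185)&(V>140)/(H>=20)\&(H<32)\&(S>155)\&(V>95)/' h.py
python3 -c "
from h import *
panel(load('top0'));panel(load('top3'));print(ray(load('top0'),[[250,192.]],50))"
```

```text
[278 203   5  14  60] [280.1 209.6]
[338 210   7  14  81] [340.9 216.7]
blue [555.3 -29.4  24. ] yel [ 534.7 -188.2   24. ] c [ 545.  -108.8   24. ] L 160.1 a 7.4 ends [558.5  -4.7] [ 531.4 -212.9]
post clearance -68.11895342829061
[280 185   9  14  61] [284.  191.7]
[333 214  11  14  79] [338.  220.2]
blue [603.1 -40.5  24. ] yel [ 525.6 -180.1   24. ] c [ 564.3 -110.3   24. ] L 159.7 a 29.1 ends [615.3 -18.5] [ 513.3 -202.1]
post clearance 12.920721236815737
[[597.09484032  47.88189751  50.        ]]
```

```bash
python3 -m crank '{"dr":[[0,0,7],[0,0,14],[0,0,20],[0,0,20],[0,0,20]],"translation":[[0.8,2,0],[1.6,4,-1],[2.2,6,-3],[2.2,6,-6],[2.2,6,-9]],"hand":[0,0,0,0,0]}'
python3 -m crank '{"dr":[[0,0,0],[0,0,0],[0,0,0],[0,0,0],[0,0,0]],"translation":[[0,0,-0.9],[0,0,-0.9],[0,0,-0.9],[0,0,-0.9],[0,0,-0.9]],"hand":[0,0,0,0,0]}'
python3 -c "
from h import *
from scipy.spatial.transform import Rotation as R
s=telemetry.observe();print(s['tcp_pos'],R.from_quat(s['ee_rot'][[1,2,3,0]]).as_matrix()[:,2])
panel(grab('top','top4'))"
```

```text
t: 4.88
tcp_pos: [500.9, -222.2, 17.3]
ee_rot: [-0.362, 0.36, -0.608, 0.608]
ft_force: [0.4, -0.5, -0.8]
grip_width: 0.009
t: 5.3
tcp_pos: [501.3, -225.0, 10.1]
ee_rot: [-0.361, 0.36, -0.608, 0.609]
ft_force: [-0.9, -0.5, -0.6]
grip_width: 0.003
[ 501.33934719 -224.98655697   10.12537658] [ 0.8768955  -0.48067327  0.00273507]
[280 185   9  14  61] [284.  191.7]
[334 217   6   9  28] [336.4 221.8]
blue [603.1 -40.5  24. ] yel [ 521.2 -175.8   24. ] c [ 562.2 -108.2   24. ] L 158.1 a 31.2 ends [616.5 -18.3] [ 507.8 -198. ]
post clearance 15.806714533554292
```

```bash
python3 -m crank '{"dr":[[0,0,0],[0,0,0],[0,0,0],[0,0,0],[0,0,0]],"translation":[[0.6,1.05,-0.3],[1.15,2.1,-0.3],[1.75,3.15,-0.3],[2.3,4.15,-0.3],[2.9,5.2,-0.3]],"hand":[0,0,0,0,0]}'
python3 -c "
from h import *
print(telemetry.observe()['tcp_pos'])
panel(grab('top','top5'))
d=grab('scene','scene5')
im=np.array(d['color'])[160:310,170:400]
cv2.imwrite('pics/crop5.png',cv2.cvtColor(cv2.resize(im,None,fx=3.4,fy=3.4,interpolation=cv2.INTER_CUBIC),cv2.COLOR_RGB2BGR))"
```

```text
t: 5.77
tcp_pos: [530.1, -170.8, 5.6]
ee_rot: [-0.361, 0.361, -0.608, 0.608]
ft_force: [-1.4, -2.0, 1.4]
grip_width: 0.007
[ 530.0686232  -170.77367934    5.62664969]
[265 178   9  13  56] [268.8 183.9]
[319 206   7  12  32] [321.9 211. ]
blue [ 6.246e+02 -6.000e-01  2.400e+01] yel [ 550.4 -138.9   24. ] c [587.5 -69.7  24. ] L 157.0 a 28.2 ends [637.2  22.8] [ 537.8 -162.2]
post clearance 11.891875951101511
```

View pics/crop5.png

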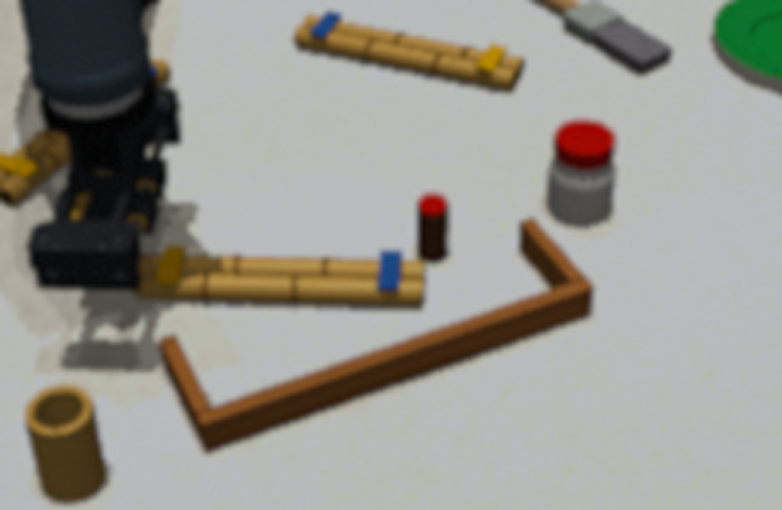

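View pics/top5.png

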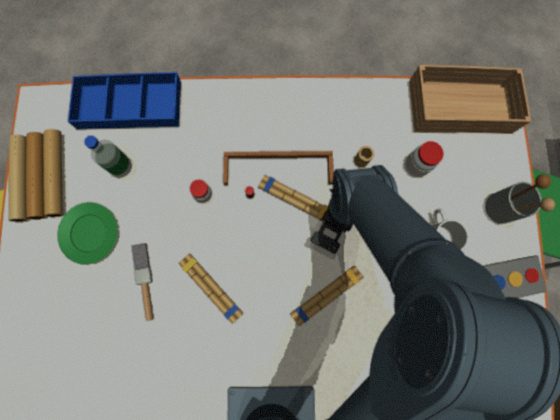

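The panel slides straight: the blue slat at (269,184) in the top view is passing behind the post at (250,192) with about 12 mm to spare. I'll keep pushing along its axis.

```bash
python3 -m crank '{"dr":[[0,0,0],[0,0,0],[0,0,0],[0,0,0],[0,0,0]],"translation":[[0.55,1.05,0.1],[1.1,2.1,0.1],[1.7,3.15,0.1],[2.3,4.2,0.1],[2.8,5.2,0.1]],"hand":[0,0,0,0,0]}'
python3 -c "
from h import *
print(telemetry.observe()['tcp_pos'])
panel(grab('top','top6'))
d=grab('scene','scene6')
im=np.array(d['color'])[160:310,170:400]
cv2.imwrite('pics/crop6.png',cv2.cvtColor(cv2.resize(im,None,fx=3.4,fy=3.4,interpolation=cv2.INTER_CUBIC),cv2.COLOR_RGB2BGR))"
```

```text
t: 6.28
tcp_pos: [558.1, -118.9, 6.5]
ee_rot: [0.361, -0.361, 0.608, -0.608]
ft_force: [-0.0, -1.2, 0.2]
grip_width: 0.002
[ 558.09280392 -118.85006872    6.48458021]
[245 168  10  13  56] [249.2 174. ]
[302 196   2   3   3] [302.3 197. ]
blue [652.5  51.3  24. ] yel [588.3 -88.5  24. ] c [620.4 -18.6  24. ] L 153.9 a 24.7 ends [664.2  76.9] [ 576.6 -114. ]
post clearance 13.31503291144488
```

View pics/crop6.png

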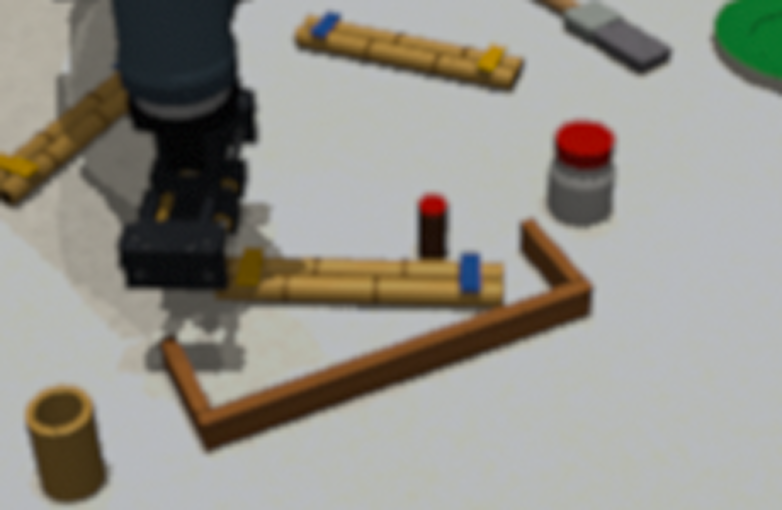

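View pics/top6.png

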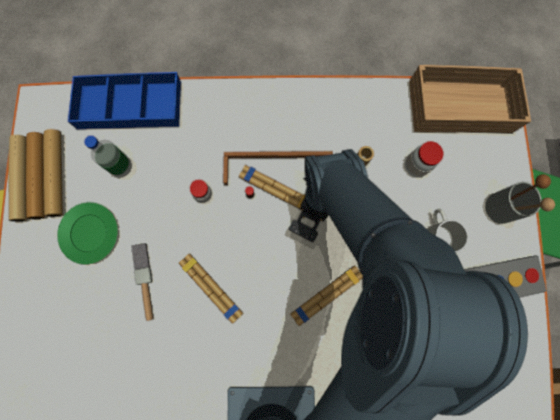

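The blue end is behind the post (top view: blue slat (249,174), post (250,192)), with room left to the back wall. I'll push about 12 mm more, then back off to the panel's near side.

```bash
python3 -m crank '{"dr":[[0,0,0],[0,0,0],[0,0,0],[0,0,0],[0,0,0]],"translation":[[0.3,0.6,0],[0.6,1.1,0],[0.6,1.1,0],[-0.2,-0.6,0.5],[-1.2,-2.4,2.5]],"hand":[0,0,0,0,0]}'
python3 -m crank '{"dr":[[0,0,-7],[0,0,-14],[0,0,-21],[0,0,-28],[0,0,-35]],"translation":[[-1.5,-2.5,2],[-4.5,-2.5,3],[-7,-2,3],[-9,-1,3],[-10,0,3]],"hand":[0,0,0,0,0]}'
python3 -m crank '{"dr":[[0,0,-7],[0,0,-14],[0,0,-21],[0,0,-28],[0,0,-35]],"translation":[[0,0,0],[0,0,0],[0,0,0],[0,0,0],[0,0,0]],"hand":[0,0,0,0,0]}'
python3 -c "
from h import *
print(telemetry.observe()['tcp_pos'])
panel(grab('top','top7'))
d=grab('scene','scene7')
im=np.array(d['color'])[160:310,170:400]
cv2.imwrite('pics/crop7.png',cv2.cvtColor(cv2.resize(im,None,fx=3.4,fy=3.4,interpolation=cv2.INTER_CUBIC),cv2.COLOR_RGB2BGR))"
```

```text
t: 6.8
tcp_pos: [543.9, -142.9, 29.6]
ee_rot: [0.361, -0.362, 0.609, -0.607]
ft_force: [-0.3, -1.0, 0.3]
grip_width: 0.007
t: 7.22
tcp_pos: [442.1, -145.3, 61.6]
ee_rot: [0.157, -0.158, 0.689, -0.689]
ft_force: [-0.1, -0.1, -0.3]
grip_width: 0.002
t: 7.63
tcp_pos: [445.3, -144.6, 61.7]
ee_rot: [0.056, -0.056, -0.705, 0.705]
ft_force: [-0.3, -0.9, -0.5]
grip_width: 0.007
[ 445.33179935 -144.64309855   61.67685645]
[241 166  10  13  57] [245.1 171.7]
[293 193  11  14  75] [298.3 199.5]
blue [659.   62.2  24. ] yel [581.7 -77.7  24. ] c [620.4  -7.7  24. ] L 159.7 a 28.9 ends [671.2  84.2] [569.6 -99.6]
post clearance 12.012487207358134
```

View pics/crop7.png

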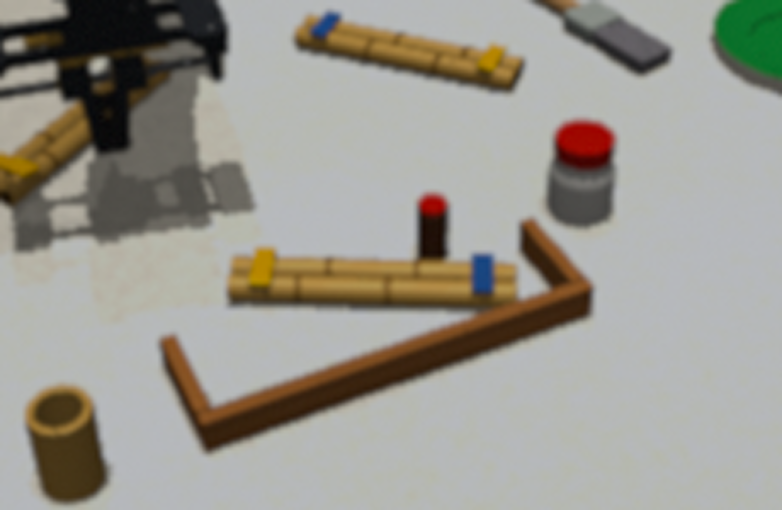

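View pics/top7.png

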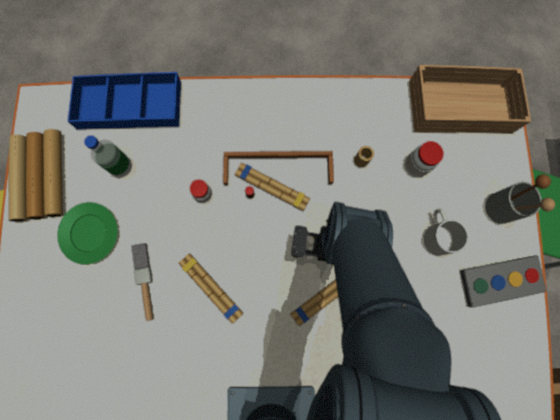

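```bash
python3 -m crank '{"dr":[[0,0,-5],[0,0,-10],[0,0,-13],[0,0,-13],[0,0,-13]],"translation":[[2.8,2,0],[5.6,4.2,-1],[8.4,6.2,-3],[8.4,6.2,-5.4],[8.4,6.2,-5.4]],"hand":[0,0,0,0,0]}'
python3 -m crank '{"dr":[[0,0,0],[0,0,2],[0,0,4],[0,0,6],[0,0,9]],"translation":[[1,0,0],[2,-0.1,0],[3,-0.2,0],[4,-0.3,0],[5,-0.4,0]],"hand":[0,0,0,0,0]}'
python3 -c "
from h import *
print(telemetry.observe()['tcp_pos'])
d=grab('scene','scene8');panel(d,200,400,180,300)
im=np.array(d['color'])[160:310,170:400]
cv2.imwrite('pics/crop8.png',cv2.cvtColor(cv2.resize(im,None,fx=3.4,fy=3.4,interpolation=cv2.INTER_CUBIC),cv2.COLOR_RGB2BGR))"
```

```text
t: 8.15
tcp_pos: [528.3, -80.0, 4.2]
ee_rot: [-0.132, 0.129, 0.695, -0.695]
ft_force: [-0.9, -0.7, 0.0]
grip_width: 0.006
t: 8.57
tcp_pos: [578.8, -87.9, 8.2]
ee_rot: [0.077, -0.077, -0.703, 0.703]
ft_force: [0.1, -0.6, -0.2]
grip_width: 0.003
[578.75006036 -87.88091121   8.17203248]
[313 234   6  11  50] [315.6 239.1]
[247 245   9   7  53] [251.5 248.3]
blue [664.8  69.   24. ] yel [625.6 -84.7  24. ] c [645.2  -7.9  24. ] L 158.6 a 14.3 ends [671.2  93.9] [ 619.2 -109.6]
post clearance 24.172977110961753
```

View pics/crop8.png

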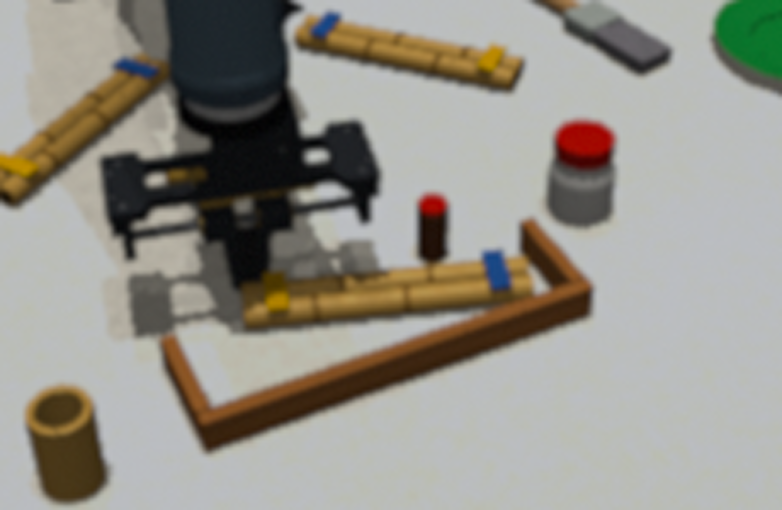

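The yellow end is swinging in: scene crop shows the yellow slat at (277,293), blue at (497,270), still inside post and bay. Continuing more slowly.

```bash
python3 -m crank '{"dr":[[0,0,2],[0,0,4],[0,0,6],[0,0,8],[0,0,9]],"translation":[[1.2,0,0],[2.2,0,0],[3,0,0],[3.8,0,0],[4.5,0,0]],"hand":[0,0,0,0,0]}'
python3 -m crank '{"dr":[[0,0,0],[0,0,2],[0,0,4],[0,0,4],[0,0,4]],"translation":[[0.5,0,0],[1,0,0],[1.5,0,0],[1.5,0,0],[1.5,0,0]],"hand":[0,0,0,0,0]}'
python3 -c "
from h import *
print(telemetry.observe()['tcp_pos'])
d=grab('scene','scene9');panel(d,200,400,180,300)
im=np.array(d['color'])[160:310,170:400]
cv2.imwrite('pics/crop9.png',cv2.cvtColor(cv2.resize(im,None,fx=3.4,fy=3.4,interpolation=cv2.INTER_CUBIC),cv2.COLOR_RGB2BGR))"
```

```text
t: 9.03
tcp_pos: [623.7, -88.3, 8.1]
ee_rot: [0.023, -0.022, -0.706, 0.707]
ft_force: [0.2, -0.0, -0.8]
grip_width: 0.006
t: 9.45
tcp_pos: [639.1, -86.3, 7.6]
ee_rot: [0.001, -0.001, 0.707, -0.707]
ft_force: [0.5, -0.2, -0.6]
grip_width: 0.003
[639.13119357 -86.29477601   7.63137728]
[317 235  10  10  52] [321.4 239.3]
[260 259  10   9  58] [263.9 262.7]
blue [671.7  81.4  24. ] yel [683.3 -77.4  24. ] c [677.5   2.   24. ] L 159.2 a -4.2 ends [669.9 106.7] [ 685.2 -102.7]
post clearance 39.8449422768623
```

View pics/crop9.png

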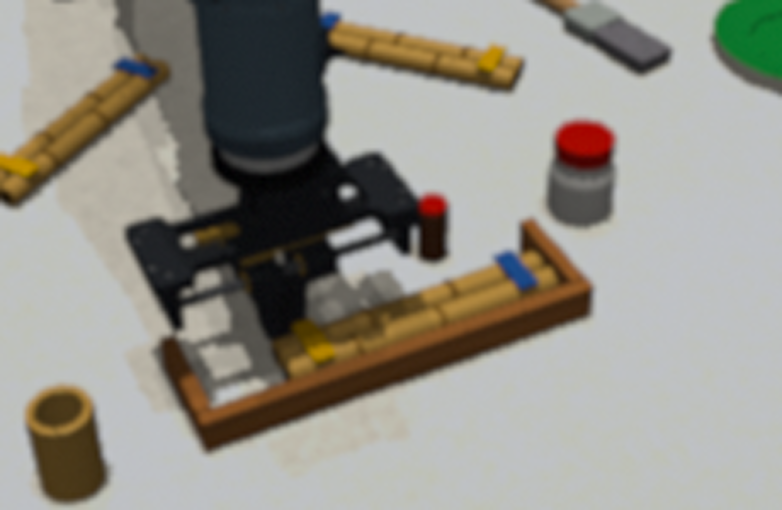

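Only a small gap remains, at the blue end. I'll back off and check from above.

```bash
python3 -m crank '{"dr":[[0,0,0],[0,0,0],[0,0,0],[0,0,0],[0,0,0]],"translation":[[-1,0,0.5],[-3,0,3],[-5,-1,6],[-8,-3,8],[-11,-5,8]],"hand":[0,0,0,0,0]}'
python3 -m crank '{"dr":[[0,0,0],[0,0,0],[0,0,0],[0,0,0],[0,0,0]],"translation":[[-3,-2,0],[-6,-4,0],[-9,-5,0],[-9,-5,0],[-9,-5,0]],"hand":[0,0,0,0,0]}'
python3 -c "
from h import *
print(telemetry.observe()['tcp_pos'])
d=grab('top','top10');panel(d)
im=np.array(d['color'])[130:240,180:400]
cv2.imwrite('pics/crop10.png',cv2.cvtColor(cv2.resize(im,None,fx=3.6,fy=3.6,interpolation=cv2.INTER_CUBIC),cv2.COLOR_RGB2BGR))"
```

```text
t: 9.92
tcp_pos: [531.1, -136.4, 91.4]
ee_rot: [-0.005, -0.0, -0.707, 0.707]
ft_force: [0.6, -0.7, 0.7]
grip_width: 0.007
t: 10.33
tcp_pos: [437.5, -187.1, 87.7]
ee_rot: [-0.0, 0.001, -0.707, 0.707]
ft_force: [0.8, -0.0, -0.1]
grip_width: 0.005
[ 437.45219962 -187.10014204   87.66175842]
[235 163   5  13  54] [236.6 169. ]
[294 162   6  14  71] [296.7 168.2]
blue [666.7  84.9  24. ] yel [667.1 -75.5  24. ] c [666.9   4.7  24. ] L 160.4 a -0.2 ends [666.6 109.7] [ 667.2 -100.3]
post clearance 32.769822418064834
```

View pics/crop10.png

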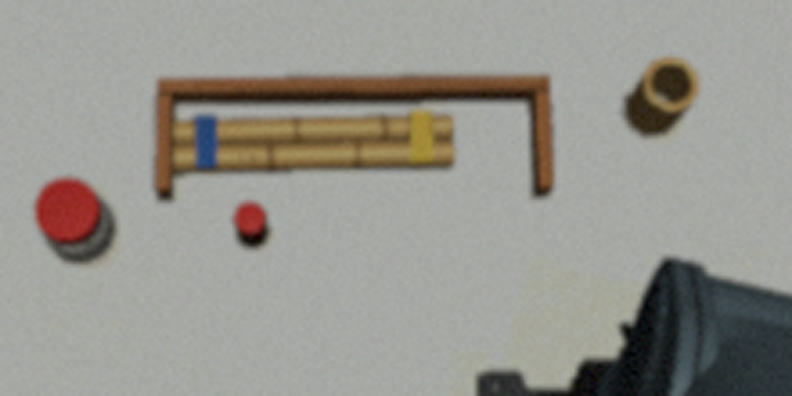

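Top view: the panel lies parallel in the bay (blue slat at crop (205,142), yellow at (421,137)), about 13 mm short of the back wall. I'll open the jaws so both fingers push the long side evenly the rest of the way.

```bash
python3 -m crank '{"dr":[[0,0,0],[0,0,0],[0,0,0],[0,0,0],[0,0,0]],"translation":[[2,2.5,0],[4,5,0],[6,8,0],[8,11,0],[9.5,13,0]],"hand":[1,1,1,1,1]}'
python3 -m crank '{"dr":[[0,0,0],[0,0,0],[0,0,0],[0,0,0],[0,0,0]],"translation":[[2,0.6,0],[4,1.2,0],[6,1.8,0],[7,2.1,0],[7.2,2.1,0]],"hand":[1,1,1,1,1]}'
python3 -m crank '{"dr":[[0,0,0],[0,0,0],[0,0,0],[0,0,0],[0,0,0]],"translation":[[0,0,-1],[0,0,-3],[0,0,-5],[0,0,-7],[0,0,-8]],"hand":[1,1,1,1,1]}'
python3 -m crank '{"dr":[[0,0,0],[0,0,0],[0,0,0],[0,0,0],[0,0,0]],"translation":[[0.4,0,0],[0.8,0,0],[1.2,0,0],[1.6,0,0],[2,0,0]],"hand":[1,1,1,1,1]}'
python3 -c "
from h import *
print(telemetry.observe()['tcp_pos'])
d=grab('scene','scene11');panel(d,200,400,180,300)
im=np.array(d['color'])[160:310,170:400]
cv2.imwrite('pics/crop11.png',cv2.cvtColor(cv2.resize(im,None,fx=3.4,fy=3.4,interpolation=cv2.INTER_CUBIC),cv2.COLOR_RGB2BGR))"
```

```text
t: 10.8
tcp_pos: [537.4, -50.9, 87.8]
ee_rot: [0.004, -0.003, 0.708, -0.706]
ft_force: [0.4, -0.0, 0.1]
grip_width: 0.358
t: 11.22
tcp_pos: [609.4, -32.0, 87.6]
ee_rot: [0.004, -0.002, 0.708, -0.707]
ft_force: [0.1, 0.6, 0.3]
grip_width: 0.737
t: 11.63
tcp_pos: [603.7, -35.3, 4.6]
ee_rot: [0.0, -0.003, 0.707, -0.707]
ft_force: [0.3, -0.5, 0.7]
grip_width: 0.998
t: 12.05
tcp_pos: [627.7, -35.4, 8.6]
ee_rot: [-0.003, 0.001, -0.707, 0.707]
ft_force: [1.3, -0.7, 0.1]
grip_width: 1.0
[627.68331606 -35.41705173   8.61586064]
[317 235  10  10  52] [321.4 239.3]
[257 254  13  13 107] [262.4 260.2]
blue [671.7  81.4  24. ] yel [674.5 -77.2  24. ] c [673.1   2.1  24. ] L 158.7 a -1.0 ends [671.3 107.1] [ 674.9 -102.9]
post clearance 38.27022212954917
```

View pics/crop11.png

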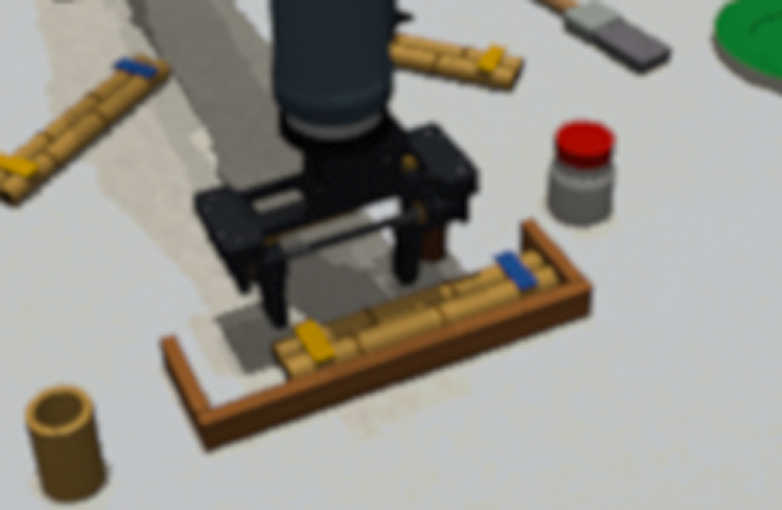

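```bash
python3 -m crank '{"dr":[[0,0,0],[0,0,0],[0,0,0],[0,0,0],[0,0,0]],"translation":[[0.5,0,0],[1,0,0],[1.4,0,0],[1.8,0,0],[2.2,0,0]],"hand":[1,1,1,1,1]}'
python3 -m crank '{"dr":[[0,0,0],[0,0,0],[0,0,0],[0,0,0],[0,0,0]],"translation":[[0.1,0,0],[0.2,0,0],[0.2,0,0],[0.2,0,0],[0.2,0,0]],"hand":[1,1,1,1,1]}'
python3 -c "
from h import *
print(telemetry.observe()['tcp_pos'])
d=grab('scene','scene12');panel(d,200,400,180,300)
im=np.array(d['color'])[160:310,170:400]
cv2.imwrite('pics/crop12.png',cv2.cvtColor(cv2.resize(im,None,fx=3.4,fy=3.4,interpolation=cv2.INTER_CUBIC),cv2.COLOR_RGB2BGR))"
```

```text
t: 12.52
tcp_pos: [648.3, -35.4, 7.4]
ee_rot: [-0.002, 0.002, -0.707, 0.707]
ft_force: [-1.4, -0.0, 2.1]
grip_width: 1.002
t: 12.93
tcp_pos: [650.4, -35.4, 7.5]
ee_rot: [-0.002, 0.002, -0.707, 0.707]
ft_force: [0.5, -0.6, 0.2]
grip_width: 0.999
[650.35833844 -35.41771147   7.49880659]
[319 237  10   9  45] [323.3 241.4]
[260 260  10   9  71] [264.4 263.8]
blue [680.5  81.6  24. ] yel [687.  -77.8  24. ] c [683.7   1.9  24. ] L 159.6 a -2.3 ends [679.5 106.8] [ 688. -103.]
post clearance 47.707800407901885
```

View pics/crop12.png

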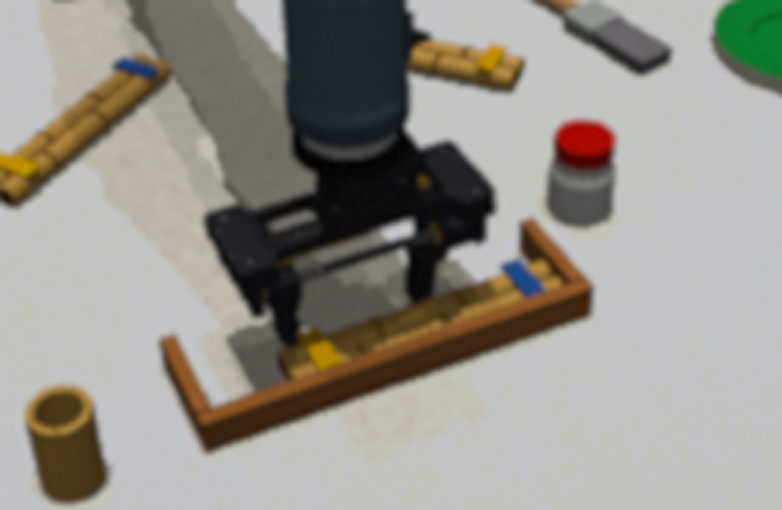

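```bash
python3 -m crank '{"dr":[[0,0,0],[0,0,0],[0,0,0],[0,0,0],[0,0,0]],"translation":[[0.1,0,0],[0.2,0,0],[0.3,0,0],[0.3,0,0],[0.3,0,0]],"hand":[1,1,1,1,1]}'
python3 -m crank '{"dr":[[0,0,0],[0,0,0],[0,0,0],[0,0,0],[0,0,0]],"translation":[[0.1,0,0],[0.2,0,0],[0.2,0,0],[0.2,0,0],[0.2,0,0]],"hand":[1,1,1,1,1]}'
```

```text
t: 13.4
tcp_pos: [653.0, -35.3, 7.4]
ee_rot: [0.002, -0.002, 0.707, -0.707]
ft_force: [-2.5, 0.7, 2.0]
grip_width: 1.0
t: 13.82
tcp_pos: [653.1, -35.4, 7.2]
ee_rot: [0.0, -0.003, 0.707, -0.707]
ft_force: [-6.5, 0.6, 5.9]
grip_width: 0.999
```

The fingers stall at x = 653 with rising force, so the panel is against the wall. I'll back off and verify from above.

```bash
python3 -m crank '{"dr":[[0,0,0],[0,0,0],[0,0,0],[0,0,0],[0,0,0]],"translation":[[-1,0,0],[-2.5,0,0],[-4,0,1],[-6,-1,4],[-8,-3,7]],"hand":[1,1,1,1,1]}'
python3 -m crank '{"dr":[[0,0,0],[0,0,0],[0,0,0],[0,0,0],[0,0,0]],"translation":[[-3,-2,1],[-6,-4,2],[-9,-6,3],[-12,-9,3],[-14,-12,3]],"hand":[1,1,1,1,1]}'
python3 -c "
from h import *
print(telemetry.observe()['tcp_pos'])
d=grab('top','top13');panel(d)
im=np.array(d['color'])[130:240,180:400]
cv2.imwrite('pics/crop13.png',cv2.cvtColor(cv2.resize(im,None,fx=3.6,fy=3.6,interpolation=cv2.INTER_CUBIC),cv2.COLOR_RGB2BGR))
d=grab('scene','scene13')"
```

```text
t: 14.23
tcp_pos: [574.5, -62.3, 77.2]
ee_rot: [0.003, -0.004, 0.708, -0.706]
ft_force: [0.6, -0.5, 1.3]
grip_width: 1.0
t: 14.65
tcp_pos: [433.7, -186.0, 108.3]
ee_rot: [-0.003, 0.002, -0.707, 0.707]
ft_force: [1.1, -0.4, 0.3]
grip_width: 1.004
[ 433.71860723 -186.03940231  108.30389984]
[235 157   5  14  59] [236.8 163.3]
[293 156   8  15  86] [296.6 162.7]
blue [682.7  84.6  24. ] yel [682.6 -75.7  24. ] c [682.7   4.4  24. ] L 160.2 a 0.0 ends [682.7 109.4] [ 682.6 -100.6]
post clearance 48.69899264493013
```

View pics/crop13.png

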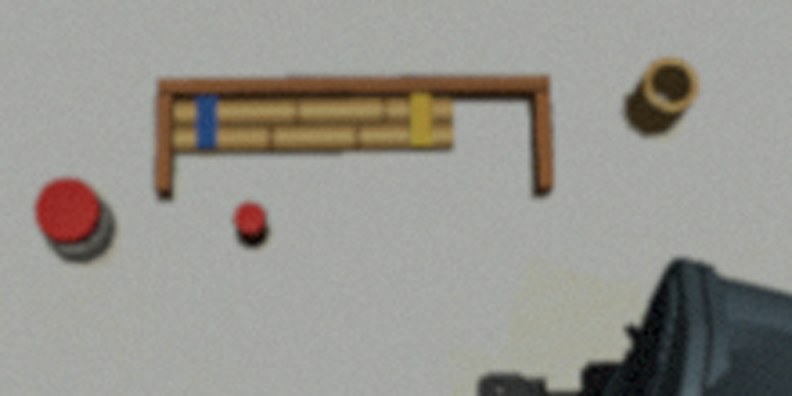

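View pics/scene13.png

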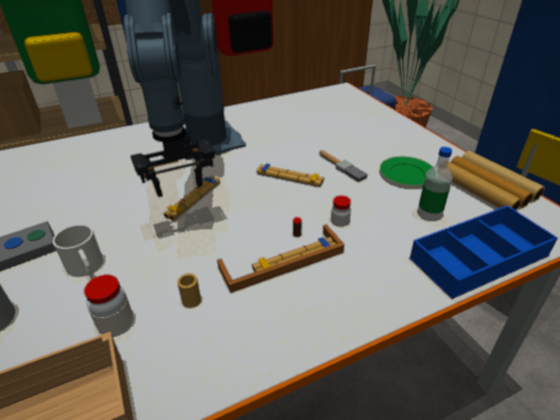

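The panel lies flush along the back wall in both views (slats at crop (206,122) and (421,118) in the top view), and nothing else looks moved. I'll check that numerically, let the arm settle, and hand in.

```bash
python3 -m crank '{"dr":[[0,0,0],[0,0,0],[0,0,0],[0,0,0],[0,0,0]],"translation":[[0,0,2],[0,0,4],[0,0,4],[0,0,4],[0,0,4]],"hand":[1,1,1,1,1]}'
python3 -c "
from h import *
a=np.array(load('scene0')['color']).astype(int);b=np.array(cams.get_image('scene')['color']).astype(int)
m=(np.abs(cv2.blur(a.astype(np.float32),(3,3))-cv2.blur(b.astype(np.float32),(3,3))).max(2)>40).astype(np.uint8)
n,l,st,c=cv2.connectedComponentsWithStats(m);print([list(s) for s in st[1:] if s[4]>12])
print(order.sign_off())"
```

```text
t: 15.17
tcp_pos: [435.7, -185.1, 147.2]
ee_rot: [-0.002, 0.002, -0.707, 0.707]
ft_force: [0.2, -0.6, -0.1]
grip_width: 0.998
[[np.int32(124), np.int32(0), np.int32(50), np.int32(64), np.int32(1989)], [np.int32(203), np.int32(13), np.int32(9), np.int32(23), np.int32(159)], [np.int32(195), np.int32(17), np.int32(6), np.int32(10), np.int32(34)], [np.int32(130), np.int32(66), np.int32(57), np.int32(119), np.int32(3175)], [np.int32(0), np.int32(95), np.int32(15), np.int32(52), np.int32(446)], [np.int32(182), np.int32(145), np.int32(8), np.int32(3), np.int32(15)], [np.int32(181), np.int32(146), np.int32(44), np.int32(64), np.int32(1247)], [np.int32(159), np.int32(156), np.int32(27), np.int32(19), np.int32(282)], [np.int32(17), np.int32(166), np.int32(137), np.int32(70), np.int32(2335)], [np.int32(158), np.int32(190), np.int32(72), np.int32(49), np.int32(1482)], [np.int32(188), np.int32(221), np.int32(85), np.int32(33), np.int32(1339)], [np.int32(0), np.int32(237), np.int32(9), np.int32(8), np.int32(32)], [np.int32(252), np.int32(237), np.int32(83), np.int32(36), np.int32(834)]]
the job is handed in; nothing more can be done
None
```

The panel is in the bay and flush along the back wall, and the job is handed in at about 15 s. I angled the blue end in, slid it behind the post by pushing on the yellow end face, and swung the yellow end in. A last push with both fingertips on the long side seated it.

**Last top view:**
- The panel is parallel to the back wall (0.0°), with its centre at x ≈ 682.7 mm. The wall's inner face was measured at x ≈ 700 mm and the panel's half width is 20 mm, so it is touching within about 3 mm of calibration error.
- The blue end rests at or very near the left wall.

**Contact:** the final push stalled at about 6 N against the wall. The highest force printed in any call was about 9 N. The arm is now clear of everything.

**Other objects:** the before-and-after comparison of scene pictures showed no change at the post, glue jar, offcut, salt jar, bottle, plate or brush. Changes around the mug, the control box and the nearest look-alike panel coincide with the arm and its shadow. The picture showed those things in place, but I did not measure them separately.

**Disagreement:** with the arm in view, the scene camera read the panel 1–2° askew and several millimetres further back at the yellow end than the top view. I trusted the unobstructed top view.

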